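Put the stain bottles back into their own drip stands

TASK

The four stain bottles at the staining station have been put back into the wrong drip stands: swap them round so that each bottle stands upright and flat in the stand of its own colour, using the empty white spare stand to make room. The bottles drip, so never set one down on the bare bench, and do not tip one over or drop it; set each down gently. Leave the culture-tube rack where it stands.

Things in the scene. Friction and masses are not known exactly. Their poses are not given: they have to be found in the camera images.
- bottle_violet: loose stain bottle, upright, violet glass and violet cap and a white label band; 98 mm tall, 90 to 180 g. Round body 44 mm in diameter from the foot to 70 mm up, shoulder, then cap 30 mm in diameter from 78 to 98 mm up. Origin: centre of its underside; z up along the bottle, yaw without meaning. At the start it stands in another colour's stand.
- bottle_yellow: loose stain bottle, upright, yellow glass and yellow cap and a white label band; 98 mm tall, 90 to 180 g. Round body 44 mm in diameter from the foot to 70 mm up, shoulder, then cap 30 mm in diameter from 78 to 98 mm up. Origin: centre of its underside; z up along the bottle, yaw without meaning. At the start it stands in another colour's stand.
- bottle_red: loose stain bottle, upright, red glass and red cap and a white label band; 98 mm tall, 90 to 180 g. Round body 44 mm in diameter from the foot to 70 mm up, shoulder, then cap 30 mm in diameter from 78 to 98 mm up. Origin: centre of its underside; z up along the bottle, yaw without meaning. At the start it stands in another colour's stand.
- bottle_green: loose stain bottle, upright, green glass and green cap and a white label band; 98 mm tall, 90 to 180 g. Round body 44 mm in diameter from the foot to 70 mm up, shoulder, then cap 30 mm in diameter from 78 to 98 mm up. Origin: centre of its underside; z up along the bottle, yaw without meaning. At the start it stands in another colour's stand.
- stand_violet: violet round drip stand for the violet bottle: a shallow cup fixed to the bench, 76 mm outside and 68 mm inside diameter, rim 18 mm above the bench, flat inner floor 8 mm above the bench. It takes one bottle, with 12 mm of play all round. Origin: centre of its underside, on the bench (z = 0).
- stand_yellow: yellow round drip stand for the yellow bottle: a shallow cup fixed to the bench, 76 mm outside and 68 mm inside diameter, rim 18 mm above the bench, flat inner floor 8 mm above the bench. It takes one bottle, with 12 mm of play all round. Origin: centre of its underside, on the bench (z = 0).
- stand_red: red round drip stand for the red bottle: a shallow cup fixed to the bench, 76 mm outside and 68 mm inside diameter, rim 18 mm above the bench, flat inner floor 8 mm above the bench. It takes one bottle, with 12 mm of play all round. Origin: centre of its underside, on the bench (z = 0).
- stand_green: green round drip stand for the green bottle: a shallow cup fixed to the bench, 76 mm outside and 68 mm inside diameter, rim 18 mm above the bench, flat inner floor 8 mm above the bench. It takes one bottle, with 12 mm of play all round. Origin: centre of its underside, on the bench (z = 0).
- stand_spare: white round drip stand, the spare one, empty at the start, belonging to no bottle: a shallow cup fixed to the bench, 76 mm outside and 68 mm inside diameter, rim 18 mm above the bench, flat inner floor 8 mm above the bench. It takes one bottle, with 12 mm of play all round. Origin: centre of its underside, on the bench (z = 0).
- tube_rack: loose white plastic rack with five capped glass culture tubes (blue and cork-coloured caps), 50 mm (its x) by 150 mm (its y), 113 mm tall with the tubes; not to be moved. Origin: centre of its underside. Unlisted clutter up to 55 mm tall (brown petri dish 92 mm wide, tweezers, small brown bottle, timer) lies between the stands.
Things that resemble listed ones, but are neither listed nor needed, are in the scene too. There is more than one size of the bottle_green; the one meant has the size given above.

How it is judged:
By the outcome, as a careful person would: the job done as asked, in the order asked, and still so for the second after the job is handed in, with the robot touching nothing.
It also fails if it takes over 144 s, if anything falls off the work surface, if the arm or the gripper's body presses on something with over 40 N, if the wrist force passes 120 N, or if a joint passes its speed limit or range.

ROBOT

A 7-joint arm with a two-finger parallel gripper is mounted at the origin on the work surface. World frame = base frame: x ahead of the robot, y to its left, z up, the work surface at z = 0. Lengths are in mm, angles in rad, forces in N, time in s.
With the tool pointing down it reaches from about 400 to 850 mm from the base axis. Payload 4.5 kg.
Tool frame: the origin (TCP) lies midway between the tips of the shut fingers; the grasp point (between the pads) lies 19 mm behind it; z points along the fingers, y is the line along which they close (so a half turn about z gives the same grasp; the last joint's range is limited). The gripper opens to 88 mm and grips with 3 to 60 N. Pads are 18 mm wide; open, the fingers measure 123 mm over their backs; the gripper's body (75 mm by 187 mm) begins 45 mm behind the grasp point.
Start: joints at [-1.246, 0.689, -0.195, 1.565, 0.157, 0.902, -0.215], TCP at [179.179, 598.789, 238.743] pointing down, gripper open.
Joint ranges: [-3.01, 3.01], [-0.46, 2.08], [-1.47, 1.51], [0.13, 2.56], [-1, 4.14], [0.04, 2.09], [-2.66, 2.66]. Speed limits (rad/s): [2.57, 2.57, 3.14, 3.14, 3.14, 3.14, 3.14].

INTERFACE

Orientations are given as a 3x3 rotation matrix whose columns are the frame's x, y, z axes.
In Python, from station import bot gives the robot as it stands.
- The arm moves only by the tool move_arm, never from a script. Its argument "commands" is a list of rows, each a list of 7 numbers: the shift along the tool's x, y, z as a fraction of full scale, then the turn, a rotation vector about the tool's x, y, z as a fraction of full scale, then the opening, from 0 (shut) to 1 (fully open). In form: [[tx, ty, tz, wx, wy, wz, gripper], ...]. A call has 1 to 8 rows; each row shifts and turns the commanded pose from where the row before left it, along the tool's axes as they then stand; what a row does not reach is not made up. Full scale, the value 1, is 0.04 m for a shift and 0.1 rad for a turn. A row lasts 1/10 s, in which the tool goes at most 50 mm and 8.59 degrees, less where a joint would pass 70% of its speed; a pose out of reach is approached as far as the arm can. A call with a number of a shift or a turn outside -1 to 1 is refused whole. A call with a gripper value outside its range is refused whole. The fingers move at their own pace and stop on an object; "grip_force" is the grip in N (left out, the last holds). Time passes only in rows, so rows that do not move let the fingers close. It gives the time, the measured TCP pose, the force, the opening and the grip force at its end, in the units of the state.
- bot.read_state(): the state, without advancing time (a new reading comes with each control period).
- bot.snapshot(name): name is "scene" or "top" or "wrist"; returns the picture (480x640x3 uint8, red, green, blue); there is no depth.
- bot.calibration(name): a dict with "K" (3x3 intrinsics, pixels), "dist" ([k1, k2, p1, p2, k3] as OpenCV has them; the pictures are not rectified), "T" (4x4, takes a point from camera to world coordinates). Camera axes: x right, y down, z forward; pixel columns grow to the right and rows downward; lengths in mm; the calibration is good to about 2 mm. A picture is of the moment at which its call begins: read the wrist's pose just before it. calibration takes no time and is no camera call; for the wrist camera it gives the pose at the moment of the call.
- bot.sign_off(): hands the job in; it is judged then, once.
The state is a dict: "clock": time; "joint_pos": joint angles; "joint_vel": joint speeds; "tau": joint torques, N m; "eef_pos": TCP position; "ee_rot": TCP orientation; "contact_force": force on the tool from outside, world axes, zero at the start; "wrist_torque": the same for the moment, N m; "opening": opening from 0.0 (shut) to 1.0 (fully open); "gripper_force": force on a finger pad.
Only numpy, scipy, OpenCV 4.12 (cv2) and the standard library are available. Lean on these libraries where they do the work, as an engineer would, in place of code of your own. Each camera call takes 0.05 s, during which the arm holds its last target. There are 200 camera calls.

## Working session

There is one attempt and no reset: what is moved stays moved. The work goes in short steps, Python scripts to look and compute and a tool call to move; the robot and the scene stay as the last step left them, time stands still between calls to the robot, and variables do not carry over. Pictures are saved under pics/ and viewed, at most 14 in all, crops included, and the job is handed in when it is done.

Besides the shell and the picture viewer there is one more tool, called after ">>>" as name([rows], argument=value, ...), one row to a line, values as JSON. move_arm: Moves the arm, as the interface text tells. Shift numbers are shares of 0.04 m and turn numbers shares of 0.1 rad, none past 1 either way. Its arguments: {"type":"object","properties":{"commands":{"type":"array","items":{"type":"array","items":{"type":"number","minimum":-1,"maximum":1}}},"grip_force":{"type":"number"}},"required":["commands"]}

```bash
mkdir -p pics; ls; python3 - <<'E'
from station import bot
import cv2
for n in ["top","scene"]:
    im=bot.snapshot(n); cv2.imwrite(f"pics/{n}0.png",im[:,:,::-1])
    c=bot.calibration(n); print(n,c["K"],c["dist"],c["T"])
s=bot.read_state(); print(s["clock"],s["eef_pos"],s["ee_rot"],s["opening"])
E
```

```text
pics
top [[531.89488067   0.         311.20864315]
 [  0.         531.89488067 234.4589409 ]
 [  0.           0.           1.        ]] [-0.08699817  0.          0.          0.          0.        ] [[-6.78331044e-02 -9.73560032e-01  2.18127335e-01  3.47243613e+02]
 [-9.97678135e-01  6.48577340e-02 -2.07800988e-02  1.81276308e+01]
 [ 6.08342899e-03 -2.19030451e-01 -9.75699059e-01  9.77439320e+02]
 [ 0.00000000e+00  0.00000000e+00  0.00000000e+00  1.00000000e+00]]
scene [[469.70122282   0.         313.63541497]
 [  0.         469.70122282 248.48783542]
 [  0.           0.           1.        ]] [0.03771226 0.         0.         0.         0.        ] [[ 8.54099106e-02  6.42423726e-01 -7.61575278e-01  1.22829907e+03]
 [ 9.96292183e-01 -4.71307115e-02  7.19762584e-02 -4.35470412e+01]
 [ 1.03456713e-02 -7.64898982e-01 -6.44067166e-01  6.20742884e+02]
 [ 0.00000000e+00  0.00000000e+00  0.00000000e+00  1.00000000e+00]]
0.1 [179.1076815  598.21480919 237.99625172] [[-9.58026978e-01  2.86677846e-01 -3.48547521e-04]
 [ 2.86678033e-01  9.58025675e-01 -1.58471033e-03]
 [-1.20383871e-04 -1.61811617e-03 -9.99998684e-01]] 0.9976774589671594
```

View pics/top0.png

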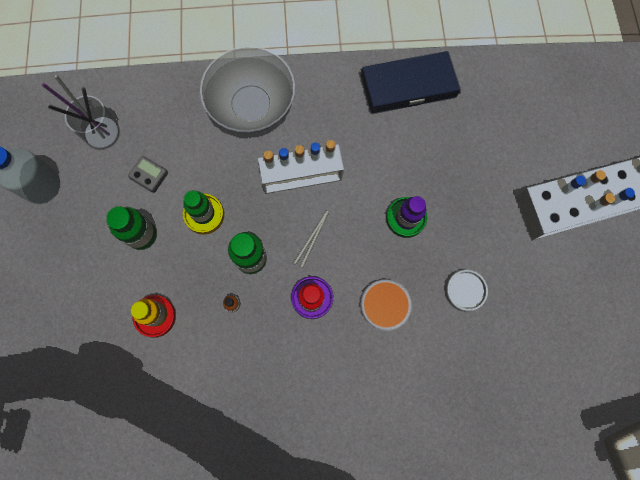

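View pics/scene0.png

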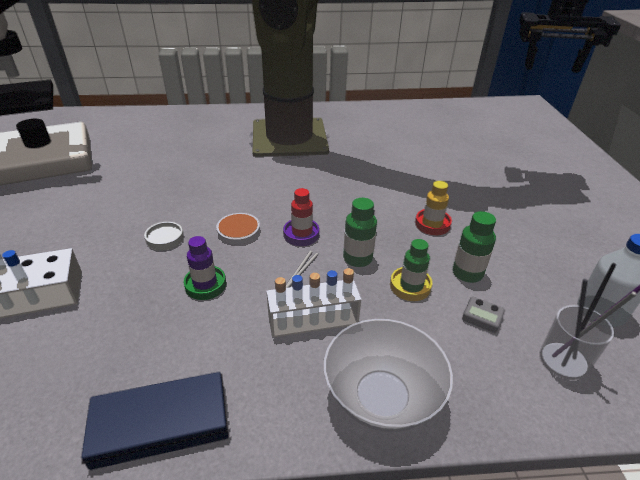

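Top view: the stands are yellow at (203,213), red at (154,316), violet at (312,297), green at (407,216) and the white spare at (467,290). What could be taken for the green bottle: (200,206) in the yellow stand, which is small, and two bigger ones standing on bare bench at (130,225) and (247,250). I choose the one in the yellow stand. For spare stand lookalikes, (387,304) is the petri dish with orange filling. I'll check with a mosaic crop.

```bash
python3 - <<'E'
import cv2,numpy as np
im=cv2.imread("pics/top0.png")
cs=[(203,208),(154,312),(312,297),(407,213),(467,290),(247,250)]
t=[cv2.resize(im[y-33:y+33,x-33:x+33],(264,264),interpolation=cv2.INTER_CUBIC) for x,y in cs]
cv2.imwrite("pics/mos0.png",np.vstack([np.hstack(t[:3]),np.hstack(t[3:])]))
E
```

```text
(no output)
```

View pics/mos0.png

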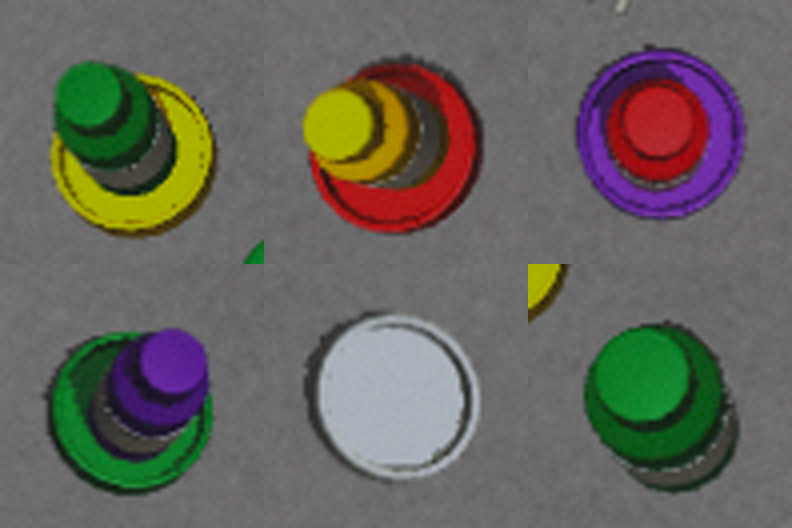

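The mosaic confirms it: the bottle in the yellow stand is the small green one, with a cap about half the size of the decoy's. The caps show as bright discs. The white spare stand is empty.

```bash
cat > h.py <<'E'
import cv2,numpy as np
from station import bot
from scipy.optimize import least_squares
def ray(cal,px,z):
    p=cv2.undistortPoints(np.array(px,float).reshape(-1,1,2),cal["K"],np.array(cal["dist"],float)).reshape(-1,2)
    T=np.array(cal["T"]); d=np.c_[p,np.ones(len(p))]@T[:3,:3].T; o=T[:3,3]
    return o+d*((z-o[2])/d[:,2])[:,None]
def flood(im,seed,tol=22):
    m=np.zeros((im.shape[0]+2,im.shape[1]+2),np.uint8)
    cv2.floodFill(cv2.GaussianBlur(im,(3,3),0),m,seed,0,(tol,)*3,(tol,)*3,4|cv2.FLOODFILL_MASK_ONLY|cv2.FLOODFILL_FIXED_RANGE|(255<<8))
    return m[1:-1,1:-1]
def fitc(P,r):
    f=least_squares(lambda c:np.hypot(*(P-c).T)-r,P.mean(0),loss="soft_l1",f_scale=1.5)
    return f.x,np.median(abs(f.fun))
HUE={"red":(172,8),"yellow":(22,34),"green":(50,75),"violet":(130,145)}
def hmask(im,c):
    h=cv2.cvtColor(im,cv2.COLOR_BGR2HSV); a,b=HUE[c]; H=h[...,0]
    k=((H>=a)&(H<=b)) if a<b else ((H>=a)|(H<=b))
    return ((k&(h[...,1]>120)&(h[...,2]>50))*255).astype(np.uint8)
E
python3 - <<'E'
from h import *
im=cv2.imread("pics/top0.png");cal=bot.calibration("top")
caps={"green":((192,199),106),"yellow":((142,310),106),"red":((311,294),106),"violet":((417,204),106),"decoyA":((119,217),140),"decoyB":((242,244),140)}
for k,(s,z) in caps.items():
    m=flood(im,s); mo=cv2.moments(m,True); c=(mo["m10"]/mo["m00"],mo["m01"]/mo["m00"])
    P=ray(cal,[c,(c[0]+np.sqrt(mo["m00"]/np.pi),c[1])],z)
    print("cap",k,np.round(c,1),"xy",np.round(P[0,:2]),"diam",round(2*np.linalg.norm(P[1]-P[0]),1))
st={"yellow":(203,213),"red":(154,316),"violet":(312,297),"green":(407,216)}
for k,(x,y) in st.items():
    m=hmask(im,k); w=np.zeros_like(m); w[y-26:y+26,x-26:x+26]=255; m&=w
    cs=max(cv2.findContours(m,cv2.RETR_EXTERNAL,cv2.CHAIN_APPROX_NONE)[0],key=len)
    c,e=fitc(ray(cal,cv2.convexHull(cs).reshape(-1,2),18)[:,:2],38); print("stand",k,c.round(),e.round(1),np.hypot(*c).round())
h=cv2.cvtColor(im,cv2.COLOR_BGR2HSV); m=((h[...,1]<50)&(h[...,2]>140)).astype(np.uint8)*255
w=np.zeros_like(m); w[264:316,440:494]=255
cs=max(cv2.findContours(m&w,cv2.RETR_EXTERNAL,cv2.CHAIN_APPROX_NONE)[0],key=len)
c,e=fitc(ray(cal,cv2.convexHull(cs).reshape(-1,2),18)[:,:2],38); print("spare",c.round(),e.round(1))
print("timer,tiny,petri,tweez",ray(cal,[(148,174),(231,302),(387,304),(326,211),(297,264)],30).round()[:,:2])
print("rack corners top z~70",ray(cal,[(258,163),(340,146),(266,190),(342,180)],70).round()[:,:2])
# decoy feet/heights from scene view
cs_=bot.calibration("scene")
for n,a,b in [("A",(119,217),(484,222)),("B",(242,244),(363,206))]:
    for z in (106,120,135,150): print(n,z,ray(cal,[a],z)[0,:2].round(),ray(cs_,[b],z)[0,:2].round())
E
```

```text
cap green [191.8 198.3] xy [619. 199.] diam 26.2
cap yellow [138.8 309.7] xy [435. 291.] diam 26.5
cap red [311.4 293.8] xy [443.   6.] diam 26.8
cap violet [417.  203.9] xy [ 583. -185.] diam 26.2
cap decoyA [117.4 217.5] xy [584. 316.] diam 36.4
cap decoyB [242.  244.4] xy [526. 112.] diam 36.0
stand yellow [615. 196.] 0.7 646.0
stand red [431. 292.] 0.6 520.0
stand violet [447.   5.] 0.4 447.0
stand green [ 585. -183.] 0.4 613.0
spare [ 440. -280.] 0.9
timer,tiny,petri,tweez [[ 696.  297.]
 [ 446.  149.]
 [ 423. -128.]
 [ 601.  -32.]
 [ 506.   27.]]
rack corners top z~70 [[688.  86.]
 [711. -65.]
 [637.  74.]
 [646. -63.]]
A 106 [594. 325.] [568. 331.]
A 120 [590. 320.] [586. 320.]
A 135 [586. 315.] [605. 309.]
A 150 [582. 310.] [624. 299.]
B 106 [533. 116.] [501. 119.]
B 120 [530. 115.] [521. 114.]
B 135 [527. 113.] [542. 110.]
B 150 [524. 111.] [563. 105.]
```

Stands and caps agree to within about 5 mm. The decoys triangulate to about 124 mm tall, so with tool y along world x the gripper body clears them and the rack. The stands form a 4-cycle, so the order is violet→spare, green→green, yellow→yellow, red→red, violet→violet. First I turn the tool by 1.28 rad about its z.

>>> move_arm([
  [0,0,0,0,0,1,1],
  [0,0,0,0,0,1,1],
  [0,0,0,0,0,1,1],
  [0,0,0,0,0,1,1],
  [0,0,0,0,0,1,1],
  [0,0,0,0,0,1,1],
  [0,0,0,0,0,1,1],
  [0,0,0,0,0,1,1],
])

```text
clock: 0.9
eef_pos: [179.0, 598.4, 238.2]
ee_rot: [[-0.458, 0.889, -0.0], [0.889, 0.458, -0.001], [-0.001, -0.001, -1.0]]
contact_force: [0.0, -0.7, 1.1]
opening: 1.0
gripper_force: 0.0
```

>>> move_arm([
  [0,0,0,0,0,1,1],
  [0,0,0,0,0,1,1],
  [0,0,0,0,0,1,1],
  [0,0,0,0,0,1,1],
  [0,0,0,0,0,0.8,1],
  [0,0,0,0,0,0,1],
  [0,0,0,0,0,0,1],
])

```text
clock: 1.6
eef_pos: [179.0, 598.6, 238.4]
ee_rot: [[-0.002, 1.0, -0.0], [1.0, 0.002, -0.001], [-0.001, -0.0, -1.0]]
contact_force: [0.3, 0.6, -0.1]
opening: 1.001
gripper_force: 0.0
```

>>> move_arm([
  [-0.98,0.506,0,0,0,0,1],
  [-0.98,0.506,0,0,0,0,1],
  [-0.98,0.506,0,0,0,0,1],
  [-0.98,0.506,0,0,0,0,1],
  [-0.98,0.506,0,0,0,0,1],
  [-0.98,0.506,0,0,0,0,1],
  [-0.98,0.506,0,0,0,0,1],
  [-0.98,0.506,0,0,0,0,1],
])

```text
clock: 2.4
eef_pos: [341.8, 283.7, 238.9]
ee_rot: [[-0.002, 1.0, 0.0], [1.0, 0.002, 0.001], [0.001, 0.0, -1.0]]
contact_force: [0.5, 0.7, -0.4]
opening: 1.002
gripper_force: 0.0
```

>>> move_arm([
  [-0.98,0.506,0,0,0,0,1],
  [-0.98,0.506,0,0,0,0,1],
  [-0.98,0.506,0,0,0,0,1],
  [-0.98,0.506,0,0,0,0,1],
  [-0.98,0.506,0,0,0,0,1],
  [-0.98,0.506,0,0,0,0,1],
  [-0.98,0.506,0,0,0,0,1],
])

```text
clock: 3.1
eef_pos: [483.5, 9.1, 238.8]
ee_rot: [[-0.002, 1.0, 0.0], [1.0, 0.002, 0.0], [0.0, 0.0, -1.0]]
contact_force: [0.5, -0.1, 0.1]
opening: 1.0
gripper_force: 0.0
```

>>> move_arm([
  [-0.98,0.506,0,0,0,0,1],
  [-0.98,0.506,0,0,0,0,1],
  [-0.98,0.506,0,0,0,0,1],
  [-0.98,0.506,0,0,0,0,1],
  [-0.98,0.506,0,0,0,0,1],
  [0,0,0,0,0,0,1],
  [0,0,0,0,0,0,1],
  [0,0,0,0,0,0,1],
])

```text
clock: 3.9
eef_pos: [583.5, -183.5, 238.4]
ee_rot: [[-0.002, 1.0, -0.001], [1.0, 0.002, 0.002], [0.002, -0.001, -1.0]]
contact_force: [1.4, 0.5, 1.0]
opening: 1.001
gripper_force: 0.0
```

```bash
python3 - <<'E'
from h import *
cal=bot.calibration("wrist"); im=bot.snapshot("wrist")[:,:,::-1].copy(); cv2.imwrite("pics/w1.png",im)
print(cal["T"].round(2), cal["K"][0,0])
E
```

```text
[[ 1.0000e+00  0.0000e+00 -0.0000e+00  5.8381e+02]
 [ 0.0000e+00 -9.6000e-01 -2.7000e-01 -1.1471e+02]
 [-0.0000e+00  2.7000e-01 -9.6000e-01  3.8479e+02]
 [ 0.0000e+00  0.0000e+00  0.0000e+00  1.0000e+00]] 365.41221135941186
```

View pics/w1.png

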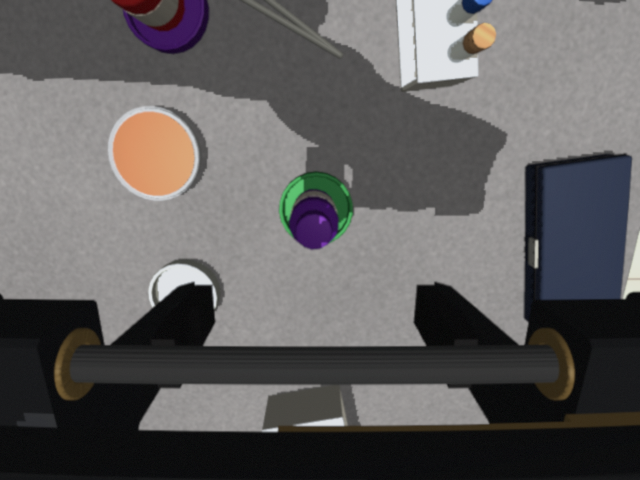

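The wrist view shows the violet cap at (314,231) in the green stand at (316,207), centred between the fingers. The spare stand is at (183,290).

```bash
python3 - <<'E'
from h import *
cal=bot.calibration("wrist"); im=cv2.imread("pics/w1.png")
print("cap",ray(cal,[(314,231)],106).round(1),"red stand etc",ray(cal,[(316,207)],18).round(1), "spare",ray(cal,[(183,290)],18).round(1),"rack2 z60",ray(cal,[(267,400),(340,388)],60).round())
E
```

```text
cap [[ 583.8 -184.3  106. ]] red stand etc [[ 585.8 -181.2   18. ]] spare [[ 441.2 -273.    18. ]] rack2 z60 [[ 534. -381.   60.]
 [ 612. -365.   60.]]
```

>>> move_arm([
  [0,0,0.95,0,0,0,1],
  [0,0,0.95,0,0,0,1],
  [0,0,0.95,0,0,0,1],
  [0,0,0.95,0,0,0,1],
  [0,0,0.6,0,0,0,1],
  [0,0,0.35,0,0,0,1],
  [0,0,0,0,0,0,1],
  [0,0,0,0,0,0,1],
])

```text
clock: 4.75
eef_pos: [584.7, -184.8, 49.7]
ee_rot: [[-0.001, 1.0, 0.001], [1.0, 0.001, -0.0], [-0.0, 0.001, -1.0]]
contact_force: [-0.4, 0.9, 0.0]
opening: 1.0
gripper_force: 0.0
```

>>> move_arm([
  [0,0,0,0,0,0,0.8],
  [0,0,0,0,0,0,0.6],
  [0,0,0,0,0,0,0.5],
  [0,0,0,0,0,0,0.4],
  [0,0,0,0,0,0,0.3],
  [0,0,0,0,0,0,0.2],
  [0,0,0,0,0,0,0.2],
  [0,0,0,0,0,0,0.2],
], grip_force=20)

```text
clock: 5.55
eef_pos: [583.9, -185.2, 48.7]
ee_rot: [[0.0, 1.0, -0.0], [1.0, -0.0, 0.0], [0.0, -0.0, -1.0]]
contact_force: [-0.1, -0.2, 1.4]
opening: 0.489
gripper_force: 19.9
```

>>> move_arm([
  [0,0,-0.25,0,0,0,0.2],
  [0,0,-0.5,0,0,0,0.2],
  [0,0,-0.5,0,0,0,0.2],
  [0,0,-0.5,0,0,0,0.2],
  [0,0,-0.25,0,0,0,0.2],
  [0,0,0,0,0,0,0.2],
])

```text
clock: 6.15
eef_pos: [585.0, -185.5, 130.3]
ee_rot: [[0.0, 1.0, 0.003], [1.0, -0.0, -0.001], [-0.001, 0.003, -1.0]]
contact_force: [0.6, -0.4, -1.7]
opening: 0.49
gripper_force: 20.0
```

>>> move_arm([
  [-0.2,-0.3,0,0,0,0,0.2],
  [-0.4,-0.6,0,0,0,0,0.2],
  [-0.4,-0.6,0,0,0,0,0.2],
  [-0.4,-0.6,0,0,0,0,0.2],
  [-0.4,-0.6,0,0,0,0,0.2],
  [-0.35,-0.6,0,0,0,0,0.2],
  [-0.2,-0.3,0,0,0,0,0.2],
  [0,0,0,0,0,0,0.2],
])

```text
clock: 6.95
eef_pos: [436.9, -280.7, 128.1]
ee_rot: [[0.004, 1.0, -0.003], [1.0, -0.004, 0.0], [0.0, -0.003, -1.0]]
contact_force: [0.3, 0.7, 0.1]
opening: 0.493
gripper_force: 20.0
```

>>> move_arm([
  [0,0.08,0.4,0,0,0,0.2],
  [0,0,0.5,0,0,0,0.2],
  [0,0,0.5,0,0,0,0.2],
  [0,0,0.3,0,0,0,0.2],
  [0,0,0.12,0,0,0,0.2],
  [0,0,0.05,0,0,0,0.2],
  [0,0,0.05,0,0,0,0.2],
  [0,0,0,0,0,0,0.2],
])

```text
clock: 7.75
eef_pos: [443.6, -279.3, 52.3]
ee_rot: [[-0.0, 1.0, 0.001], [1.0, 0.0, -0.0], [-0.0, 0.001, -1.0]]
contact_force: [-0.2, 0.7, -1.1]
opening: 0.491
gripper_force: 20.0
```

>>> move_arm([
  [0,0,0.03,0,0,0,0.2],
  [0,0,0.03,0,0,0,0.2],
  [0,0,0.02,0,0,0,0.2],
  [0,0,0,0,0,0,0.2],
])

```text
clock: 8.15
eef_pos: [443.3, -279.3, 48.7]
ee_rot: [[0.0, 1.0, 0.0], [1.0, -0.0, -0.0], [-0.0, 0.0, -1.0]]
contact_force: [-0.3, 0.7, -0.5]
opening: 0.496
gripper_force: 19.9
```

>>> move_arm([
  [0,0,0.015,0,0,0,0.2],
  [0,0,0,0,0,0,0.2],
])

```text
clock: 8.35
eef_pos: [443.2, -279.3, 48.6]
ee_rot: [[0.0, 1.0, 0.0], [1.0, -0.0, -0.0], [-0.0, 0.0, -1.0]]
contact_force: [-0.8, 1.1, 5.1]
opening: 0.489
gripper_force: 19.9
```

Contact is felt (about 5 N up), so it is seated. I release gently and rise.

>>> move_arm([
  [0,0,0,0,0,0,0.55],
  [0,0,0,0,0,0,0.65],
  [0,0,0,0,0,0,0.8],
  [0,0,0,0,0,0,0.95],
  [0,0,0,0,0,0,1],
  [0,0,0,0,0,0,1],
])

```text
clock: 8.95
eef_pos: [443.2, -279.2, 48.0]
ee_rot: [[-0.0, 1.0, -0.0], [1.0, 0.0, 0.0], [0.0, -0.0, -1.0]]
contact_force: [-0.2, -0.0, 1.5]
opening: 0.98
gripper_force: 0.0
```

>>> move_arm([
  [0,0,-0.5,0,0,0,1],
  [0,0,-0.9,0,0,0,1],
  [0,0,-0.9,0,0,0,1],
  [0,0,-0.9,0,0,0,1],
  [0,0,-0.8,0,0,0,1],
  [0,0,-0.5,0,0,0,1],
  [0,0,0,0,0,0,1],
])

```text
clock: 9.65
eef_pos: [444.6, -280.1, 230.8]
ee_rot: [[0.0, 1.0, 0.005], [1.0, -0.0, -0.003], [-0.003, 0.005, -1.0]]
contact_force: [0.4, -0.7, -0.1]
opening: 1.003
gripper_force: 0.0
```

>>> move_arm([
  [0.92,0.33,0,0,0,0,1],
  [0.92,0.33,0,0,0,0,1],
  [0.92,0.33,0,0,0,0,1],
  [0.92,0.33,0,0,0,0,1],
  [0.92,0.33,0,0,0,0,1],
  [0.92,0.33,0,0,0,0,1],
  [0.92,0.33,0,0,0,0,1],
])

```text
clock: 10.35
eef_pos: [535.2, -20.0, 226.9]
ee_rot: [[-0.0, 1.0, -0.002], [1.0, 0.0, -0.0], [-0.0, -0.002, -1.0]]
contact_force: [0.3, -0.1, 0.3]
opening: 0.998
gripper_force: 0.0
```

>>> move_arm([
  [0.92,0.34,0,0,0,0,1],
  [0.92,0.34,0,0,0,0,1],
  [0.92,0.34,0,0,0,0,1],
  [0.92,0.34,0,0,0,0,1],
  [0.92,0.34,0,0,0,0,1],
  [0.91,0.34,0,0,0,0,1],
  [0,0,0,0,0,0,1],
  [0,0,0,0,0,0,1],
])

```text
clock: 11.15
eef_pos: [616.3, 199.5, 226.4]
ee_rot: [[-0.002, 1.0, -0.003], [1.0, 0.002, -0.001], [-0.001, -0.003, -1.0]]
contact_force: [0.3, -0.1, 0.5]
opening: 0.999
gripper_force: 0.0
```

```bash
python3 - <<'E'
from h import *
cal=bot.calibration("wrist"); im=bot.snapshot("wrist")[:,:,::-1].copy(); cv2.imwrite("pics/w2.png",im)
t=bot.snapshot("top")[:,:,::-1]; cv2.imwrite("pics/top2.png",t)
print(bot.read_state()["eef_pos"])
E
```

```text
[616.63414693 196.7948595  227.17726036]
```

View pics/w2.png

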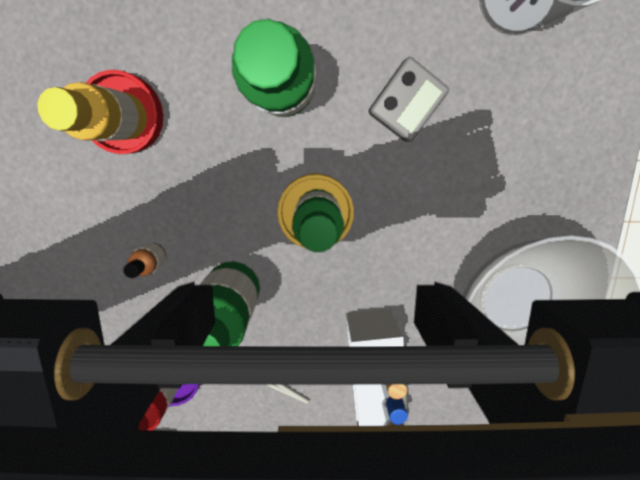

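The green cap is at (318,233), centred; the big decoys at (270,70) and (230,310) lie clear of the fingers' path. I descend and grip.

>>> move_arm([
  [0,0.05,0.95,0,0,0,1],
  [0,0,0.95,0,0,0,1],
  [0,0,0.95,0,0,0,1],
  [0,0,0.8,0,0,0,1],
  [0,0,0.5,0,0,0,1],
  [0,0,0.3,0,0,0,1],
  [0,0,0,0,0,0,1],
  [0,0,0,0,0,0,1],
])

```text
clock: 12.05
eef_pos: [619.9, 198.2, 51.0]
ee_rot: [[0.001, 1.0, 0.001], [1.0, -0.001, 0.0], [0.0, 0.001, -1.0]]
contact_force: [-0.0, 0.1, 0.6]
opening: 0.998
gripper_force: 0.0
```

>>> move_arm([
  [0,0,0,0,0,0,0.8],
  [0,0,0,0,0,0,0.6],
  [0,0,0,0,0,0,0.5],
  [0,0,0,0,0,0,0.4],
  [0,0,0,0,0,0,0.3],
  [0,0,0,0,0,0,0.2],
  [0,0,0,0,0,0,0.2],
  [0,0,0,0,0,0,0.2],
], grip_force=20)

```text
clock: 12.85
eef_pos: [619.1, 198.9, 50.2]
ee_rot: [[-0.0, 1.0, -0.0], [1.0, 0.0, 0.0], [0.0, -0.0, -1.0]]
contact_force: [-0.9, 0.3, 2.2]
opening: 0.492
gripper_force: 20.0
```

>>> move_arm([
  [0,0,-0.25,0,0,0,0.2],
  [0,0,-0.6,0,0,0,0.2],
  [0,0,-0.7,0,0,0,0.2],
  [0,0,-0.7,0,0,0,0.2],
  [0,0,-0.7,0,0,0,0.2],
  [0,0,-0.3,0,0,0,0.2],
  [0,0,0,0,0,0,0.2],
])

```text
clock: 13.55
eef_pos: [620.3, 199.1, 182.1]
ee_rot: [[0.0, 1.0, 0.004], [1.0, -0.0, 0.001], [0.001, 0.004, -1.0]]
contact_force: [0.5, -0.2, -1.3]
opening: 0.49
gripper_force: 20.0
```

>>> move_arm([
  [-0.3,-0.03,0,0,0,0,0.2],
  [-0.6,-0.06,0,0,0,0,0.2],
  [-0.8,-0.06,0,0,0,0,0.2],
  [-0.8,-0.08,0,0,0,0,0.2],
  [-0.8,-0.08,0,0,0,0,0.2],
  [-0.8,-0.08,0,0,0,0,0.2],
  [-0.8,-0.08,0,0,0,0,0.2],
  [-0.8,-0.08,0,0,0,0,0.2],
])

```text
clock: 14.35
eef_pos: [595.2, -31.6, 178.2]
ee_rot: [[0.001, 1.0, -0.004], [1.0, -0.001, -0.001], [-0.001, -0.004, -1.0]]
contact_force: [-0.7, 0.9, -0.7]
opening: 0.491
gripper_force: 20.0
```

>>> move_arm([
  [-0.8,-0.08,0,0,0,0,0.2],
  [-0.8,-0.08,0,0,0,0,0.2],
  [-0.8,-0.07,0,0,0,0,0.2],
  [-0.6,-0.06,0,0,0,0,0.2],
  [-0.5,-0.05,0,0,0,0,0.2],
  [-0.35,-0.03,0,0,0,0,0.2],
  [0,0,0,0,0,0,0.2],
  [0,0,0,0,0,0,0.2],
])

```text
clock: 15.15
eef_pos: [581.9, -182.3, 179.3]
ee_rot: [[-0.0, 1.0, -0.001], [1.0, 0.0, 0.001], [0.001, -0.001, -1.0]]
contact_force: [0.4, 0.6, -1.6]
opening: 0.495
gripper_force: 20.0
```

>>> move_arm([
  [0,0.07,0.3,0,0,0,0.2],
  [0,0,0.6,0,0,0,0.2],
  [0,0,0.7,0,0,0,0.2],
  [0,0,0.7,0,0,0,0.2],
  [0,0,0.5,0,0,0,0.2],
  [0,0,0.25,0,0,0,0.2],
  [0,0,0.1,0,0,0,0.2],
  [0,0,0,0,0,0,0.2],
])

```text
clock: 15.95
eef_pos: [585.4, -182.6, 53.9]
ee_rot: [[-0.001, 1.0, -0.0], [1.0, 0.001, 0.0], [0.0, -0.0, -1.0]]
contact_force: [0.2, 0.1, -0.9]
opening: 0.491
gripper_force: 20.0
```

>>> move_arm([
  [0,0,0.03,0,0,0,0.2],
  [0,0,0.03,0,0,0,0.2],
  [0,0,0.025,0,0,0,0.2],
  [0,0,0,0,0,0,0.2],
  [0,0,0,0,0,0,0.2],
])

```text
clock: 16.45
eef_pos: [585.3, -183.3, 50.9]
ee_rot: [[0.0, 1.0, 0.0], [1.0, -0.0, 0.0], [0.0, 0.0, -1.0]]
contact_force: [-0.6, 0.2, -1.4]
opening: 0.492
gripper_force: 20.0
```

>>> move_arm([
  [0,0,0.015,0,0,0,0.2],
  [0,0,0.015,0,0,0,0.2],
  [0,0,0,0,0,0,0.2],
])

```text
clock: 16.75
eef_pos: [585.3, -183.3, 50.1]
ee_rot: [[0.0, 1.0, 0.0], [1.0, -0.0, -0.0], [-0.0, 0.0, -1.0]]
contact_force: [-1.1, -0.4, 3.9]
opening: 0.491
gripper_force: 20.0
```

>>> move_arm([
  [0,0,0,0,0,0,0.55],
  [0,0,0,0,0,0,0.65],
  [0,0,0,0,0,0,0.8],
  [0,0,0,0,0,0,0.95],
  [0,0,0,0,0,0,1],
  [0,0,0,0,0,0,1],
])

```text
clock: 17.35
eef_pos: [585.2, -183.2, 49.4]
ee_rot: [[-0.0, 1.0, -0.0], [1.0, 0.0, 0.0], [0.0, -0.0, -1.0]]
contact_force: [0.2, -0.5, -0.8]
opening: 0.98
gripper_force: 0.0
```

>>> move_arm([
  [0,0,-0.5,0,0,0,1],
  [0,0,-0.9,0,0,0,1],
  [0,0,-0.9,0,0,0,1],
  [0,0,-0.9,0,0,0,1],
  [0,0,-0.8,0,0,0,1],
  [0,0,-0.5,0,0,0,1],
  [0,0,0,0,0,0,1],
])

```text
clock: 18.05
eef_pos: [587.0, -183.8, 232.7]
ee_rot: [[0.0, 1.0, 0.006], [1.0, -0.0, -0.002], [-0.002, 0.006, -1.0]]
contact_force: [0.1, -1.3, -0.3]
opening: 1.0
gripper_force: 0.0
```

>>> move_arm([
  [0.91,-0.29,0,0,0,0,1],
  [0.91,-0.29,0,0,0,0,1],
  [0.91,-0.29,0,0,0,0,1],
  [0.91,-0.29,0,0,0,0,1],
  [0.91,-0.29,0,0,0,0,1],
  [0.91,-0.29,0,0,0,0,1],
  [0.91,-0.29,0,0,0,0,1],
])

```text
clock: 18.75
eef_pos: [502.6, 72.8, 228.4]
ee_rot: [[0.0, 1.0, -0.002], [1.0, -0.0, -0.0], [-0.0, -0.002, -1.0]]
contact_force: [0.2, 1.7, 0.9]
opening: 0.999
gripper_force: 0.0
```

>>> move_arm([
  [0.91,-0.29,0,0,0,0,1],
  [0.91,-0.29,0,0,0,0,1],
  [0.91,-0.29,0,0,0,0,1],
  [0.91,-0.29,0,0,0,0,1],
  [0.91,-0.29,0,0,0,0,1],
  [0.91,-0.29,0,0,0,0,1],
  [0,0,0,0,0,0,1],
  [0,0,0,0,0,0,1],
])

```text
clock: 19.55
eef_pos: [433.4, 290.3, 228.5]
ee_rot: [[-0.002, 1.0, -0.002], [1.0, 0.002, -0.001], [-0.001, -0.002, -1.0]]
contact_force: [-0.2, -0.8, 0.3]
opening: 0.999
gripper_force: 0.0
```

```bash
python3 - <<'E'
from h import *
cal=bot.calibration("wrist"); im=bot.snapshot("wrist")[:,:,::-1].copy(); cv2.imwrite("pics/w3.png",im)
print(bot.read_state()["eef_pos"], cal["T"][:3,3])
m=hmask(im,"yellow"); n,l,s,c=cv2.connectedComponentsWithStats(m)
print([(s[i].tolist(),c[i].round()) for i in range(1,n) if s[i][4]>100])
E
```

```text
[434.05884581 288.95312006 228.64389107] [433.71857965 359.56408704 374.57910228]
[([304, 210, 26, 16, 124], array([321., 217.])), ([449, 261, 71, 65, 2810], array([488., 289.]))]
```

View pics/w3.png

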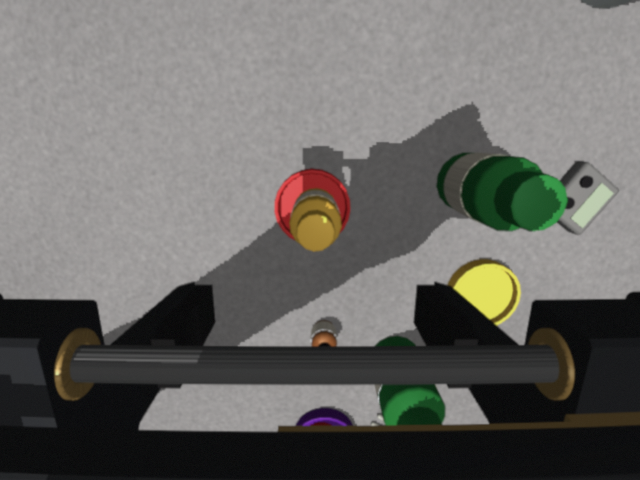

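The yellow cap at (316,231) is centred over the red stand, the yellow stand is empty at (488,289), and the decoy is out of reach of the fingers. I grip.

>>> move_arm([
  [0,0,0.95,0,0,0,1],
  [0,0,0.95,0,0,0,1],
  [0,0,0.95,0,0,0,1],
  [0,0,0.8,0,0,0,1],
  [0,0,0.5,0,0,0,1],
  [0,0,0.33,0,0,0,1],
  [0,0,0,0,0,0,1],
  [0,0,0,0,0,0,1],
])

```text
clock: 20.4
eef_pos: [435.0, 289.4, 50.8]
ee_rot: [[0.001, 1.0, 0.001], [1.0, -0.001, -0.0], [-0.0, 0.001, -1.0]]
contact_force: [-0.5, 0.2, 0.3]
opening: 1.001
gripper_force: 0.0
```

>>> move_arm([
  [0,0,0,0,0,0,0.8],
  [0,0,0,0,0,0,0.6],
  [0,0,0,0,0,0,0.5],
  [0,0,0,0,0,0,0.4],
  [0,0,0,0,0,0,0.3],
  [0,0,0,0,0,0,0.2],
  [0,0,0,0,0,0,0.2],
  [0,0,0,0,0,0,0.2],
], grip_force=20)

```text
clock: 21.2
eef_pos: [434.3, 290.0, 50.4]
ee_rot: [[-0.0, 1.0, -0.0], [1.0, 0.0, 0.0], [0.0, -0.0, -1.0]]
contact_force: [-0.8, -0.6, 3.2]
opening: 0.492
gripper_force: 20.0
```

>>> move_arm([
  [0,0,-0.25,0,0,0,0.2],
  [0,0,-0.6,0,0,0,0.2],
  [0,0,-0.7,0,0,0,0.2],
  [0,0,-0.7,0,0,0,0.2],
  [0,0,-0.7,0,0,0,0.2],
  [0,0,-0.3,0,0,0,0.2],
  [0,0,0,0,0,0,0.2],
])

```text
clock: 21.9
eef_pos: [435.2, 290.5, 181.8]
ee_rot: [[0.0, 1.0, 0.003], [1.0, -0.0, 0.002], [0.002, 0.003, -1.0]]
contact_force: [-0.3, 0.1, -2.3]
opening: 0.49
gripper_force: 20.0
```

>>> move_arm([
  [-0.15,0.3,0,0,0,0,0.2],
  [-0.35,0.65,0,0,0,0,0.2],
  [-0.4,0.8,0,0,0,0,0.2],
  [-0.4,0.8,0,0,0,0,0.2],
  [-0.4,0.75,0,0,0,0,0.2],
  [-0.3,0.6,0,0,0,0,0.2],
  [-0.25,0.4,0,0,0,0,0.2],
  [-0.1,0.22,0,0,0,0,0.2],
])

```text
clock: 22.7
eef_pos: [616.6, 192.4, 178.1]
ee_rot: [[0.004, 1.0, -0.002], [1.0, -0.004, -0.003], [-0.003, -0.002, -1.0]]
contact_force: [-0.2, 1.1, -1.5]
opening: 0.492
gripper_force: 20.0
```

>>> move_arm([
  [0,0,0,0,0,0,0.2],
  [0,0,0,0,0,0,0.2],
])

```text
clock: 22.9
eef_pos: [614.0, 196.5, 179.2]
ee_rot: [[-0.001, 1.0, -0.003], [1.0, 0.001, 0.0], [0.0, -0.003, -1.0]]
contact_force: [-0.5, 0.3, -1.4]
opening: 0.492
gripper_force: 20.0
```

>>> move_arm([
  [0,0.03,0.3,0,0,0,0.2],
  [0,0,0.6,0,0,0,0.2],
  [0,0,0.7,0,0,0,0.2],
  [0,0,0.7,0,0,0,0.2],
  [0,0,0.5,0,0,0,0.2],
  [0,0,0.25,0,0,0,0.2],
  [0,0,0.1,0,0,0,0.2],
  [0,0,0,0,0,0,0.2],
])

```text
clock: 23.7
eef_pos: [616.2, 196.4, 54.3]
ee_rot: [[-0.001, 1.0, -0.0], [1.0, 0.001, 0.0], [0.0, -0.0, -1.0]]
contact_force: [0.1, 0.7, -1.8]
opening: 0.487
gripper_force: 20.0
```

>>> move_arm([
  [0,0,0.03,0,0,0,0.2],
  [0,0,0.02,0,0,0,0.2],
  [0,0,0,0,0,0,0.2],
  [0,0,0,0,0,0,0.2],
])

```text
clock: 24.1
eef_pos: [616.6, 196.1, 52.8]
ee_rot: [[0.0, 1.0, 0.001], [1.0, -0.0, 0.0], [0.0, 0.001, -1.0]]
contact_force: [0.5, 0.2, -1.0]
opening: 0.495
gripper_force: 20.0
```

>>> move_arm([
  [0,0,0.02,0,0,0,0.2],
  [0,0,0.02,0,0,0,0.2],
  [0,0,0.015,0,0,0,0.2],
  [0,0,0,0,0,0,0.2],
])

```text
clock: 24.5
eef_pos: [616.4, 196.1, 50.5]
ee_rot: [[0.0, 1.0, 0.0], [1.0, -0.0, 0.0], [0.0, 0.0, -1.0]]
contact_force: [-0.8, -0.4, 3.8]
opening: 0.496
gripper_force: 20.0
```

>>> move_arm([
  [0,0,0,0,0,0,0.55],
  [0,0,0,0,0,0,0.65],
  [0,0,0,0,0,0,0.8],
  [0,0,0,0,0,0,0.95],
  [0,0,0,0,0,0,1],
  [0,0,0,0,0,0,1],
])

```text
clock: 25.1
eef_pos: [616.4, 196.0, 50.1]
ee_rot: [[-0.0, 1.0, -0.0], [1.0, 0.0, 0.0], [0.0, -0.0, -1.0]]
contact_force: [-0.9, 0.5, 0.4]
opening: 0.973
gripper_force: 0.0
```

>>> move_arm([
  [0,0,-0.5,0,0,0,1],
  [0,0,-0.9,0,0,0,1],
  [0,0,-0.9,0,0,0,1],
  [0,0,-0.9,0,0,0,1],
  [0,0,-0.8,0,0,0,1],
  [0,0,-0.5,0,0,0,1],
  [0,0,0,0,0,0,1],
])

```text
clock: 25.8
eef_pos: [618.4, 196.5, 233.6]
ee_rot: [[0.0, 1.0, 0.006], [1.0, -0.0, 0.002], [0.002, 0.006, -1.0]]
contact_force: [0.7, -0.2, -0.1]
opening: 0.998
gripper_force: 0.0
```

>>> move_arm([
  [-0.68,-0.61,0,0,0,0,1],
  [-0.68,-0.61,0,0,0,0,1],
  [-0.68,-0.61,0,0,0,0,1],
  [-0.68,-0.61,0,0,0,0,1],
  [-0.68,-0.61,0,0,0,0,1],
  [-0.68,-0.61,0,0,0,0,1],
  [-0.68,-0.61,0,0,0,0,1],
  [0,0,0,0,0,0,1],
])

```text
clock: 26.6
eef_pos: [440.5, 1.4, 229.2]
ee_rot: [[0.006, 1.0, -0.007], [1.0, -0.006, -0.003], [-0.003, -0.007, -1.0]]
contact_force: [0.1, -0.4, -1.4]
opening: 1.0
gripper_force: 0.0
```

>>> move_arm([
  [0,0,0,0,0,0,1],
  [0,0,0,0,0,0,1],
])

```text
clock: 26.8
eef_pos: [446.4, 6.5, 229.8]
ee_rot: [[-0.001, 1.0, 0.001], [1.0, 0.001, 0.001], [0.001, 0.001, -1.0]]
contact_force: [-1.2, 0.2, -0.4]
opening: 0.999
gripper_force: 0.0
```

```bash
python3 - <<'E'
from h import *
im=bot.snapshot("wrist")[:,:,::-1].copy(); cv2.imwrite("pics/w4.png",im)
t=bot.snapshot("scene")[:,:,::-1].copy(); cv2.imwrite("pics/s4.png",t)
print(bot.read_state()["eef_pos"])
cv2.imwrite("pics/c4.png",np.hstack([cv2.resize(im,(400,300)),cv2.resize(t[100:400,100:500],(400,300))]))
E
```

```text
[446.4053711    6.67587655 229.81229681]
```

View pics/c4.png

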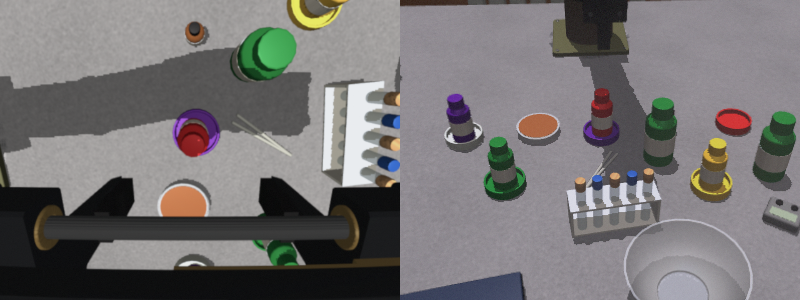

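Violet stands upright in the spare, green in green, yellow in yellow. The red cap, at about (309,232) in the full wrist picture, lies some 4 mm to −x. I correct that and descend.

>>> move_arm([
  [0,-0.09,0.95,0,0,0,1],
  [0,0,0.95,0,0,0,1],
  [0,0,0.95,0,0,0,1],
  [0,0,0.8,0,0,0,1],
  [0,0,0.5,0,0,0,1],
  [0,0,0.35,0,0,0,1],
  [0,0,0,0,0,0,1],
  [0,0,0,0,0,0,1],
])

```text
clock: 27.7
eef_pos: [442.4, 6.2, 50.0]
ee_rot: [[-0.001, 1.0, 0.0], [1.0, 0.001, 0.0], [0.0, 0.0, -1.0]]
contact_force: [-0.6, -0.0, -0.3]
opening: 1.0
gripper_force: 0.0
```

>>> move_arm([
  [0,0,0,0,0,0,0.8],
  [0,0,0,0,0,0,0.6],
  [0,0,0,0,0,0,0.5],
  [0,0,0,0,0,0,0.4],
  [0,0,0,0,0,0,0.3],
  [0,0,0,0,0,0,0.2],
  [0,0,0,0,0,0,0.2],
  [0,0,0,0,0,0,0.2],
], grip_force=20)

```text
clock: 28.5
eef_pos: [442.0, 5.6, 50.2]
ee_rot: [[0.0, 1.0, 0.0], [1.0, -0.0, 0.0], [0.0, 0.0, -1.0]]
contact_force: [-0.4, 0.1, 3.2]
opening: 0.493
gripper_force: 20.0
```

>>> move_arm([
  [0,0,-0.25,0,0,0,0.2],
  [0,0,-0.6,0,0,0,0.2],
  [0,0,-0.7,0,0,0,0.2],
  [0,0,-0.7,0,0,0,0.2],
  [0,0,-0.7,0,0,0,0.2],
  [0,0,-0.3,0,0,0,0.2],
  [0,0,0,0,0,0,0.2],
])

```text
clock: 29.2
eef_pos: [442.8, 5.6, 182.0]
ee_rot: [[0.0, 1.0, 0.004], [1.0, -0.0, 0.0], [0.0, 0.004, -1.0]]
contact_force: [0.4, 0.5, -1.3]
opening: 0.494
gripper_force: 20.0
```

>>> move_arm([
  [0.3,-0.02,0,0,0,0,0.2],
  [0.7,-0.03,0,0,0,0,0.2],
  [0.9,-0.03,0,0,0,0,0.2],
  [0.9,-0.03,0,0,0,0,0.2],
  [0.9,-0.03,0,0,0,0,0.2],
  [0.9,-0.03,0,0,0,0,0.2],
  [0.9,-0.03,0,0,0,0,0.2],
  [0.7,-0.03,0,0,0,0,0.2],
])

```text
clock: 30.0
eef_pos: [430.9, 256.8, 178.7]
ee_rot: [[-0.003, 1.0, -0.002], [1.0, 0.003, -0.0], [-0.0, -0.002, -1.0]]
contact_force: [0.0, -0.6, -1.3]
opening: 0.492
gripper_force: 20.0
```

>>> move_arm([
  [0.5,-0.02,0,0,0,0,0.2],
  [0.3,0,0,0,0,0,0.2],
  [0.15,0,0,0,0,0,0.2],
  [0,0,0,0,0,0,0.2],
  [0,0,0,0,0,0,0.2],
])

```text
clock: 30.5
eef_pos: [432.0, 290.2, 179.9]
ee_rot: [[0.001, 1.0, -0.001], [1.0, -0.001, -0.001], [-0.001, -0.001, -1.0]]
contact_force: [0.2, -0.2, -1.3]
opening: 0.493
gripper_force: 20.0
```

>>> move_arm([
  [0.03,0,0.3,0,0,0,0.2],
  [0,0,0.6,0,0,0,0.2],
  [0,0,0.7,0,0,0,0.2],
  [0,0,0.7,0,0,0,0.2],
  [0,0,0.5,0,0,0,0.2],
  [0,0,0.25,0,0,0,0.2],
  [0,0,0.1,0,0,0,0.2],
  [0,0,0,0,0,0,0.2],
])

```text
clock: 31.3
eef_pos: [432.1, 292.5, 54.0]
ee_rot: [[0.001, 1.0, -0.0], [1.0, -0.001, -0.0], [-0.0, -0.0, -1.0]]
contact_force: [-0.0, -0.1, -0.7]
opening: 0.492
gripper_force: 20.0
```

>>> move_arm([
  [0,0,0.03,0,0,0,0.2],
  [0,0,0.03,0,0,0,0.2],
  [0,0,0,0,0,0,0.2],
  [0,0,0,0,0,0,0.2],
])

```text
clock: 31.7
eef_pos: [432.2, 293.0, 52.1]
ee_rot: [[-0.0, 1.0, 0.001], [1.0, 0.0, 0.001], [0.001, 0.001, -1.0]]
contact_force: [-0.2, -0.5, -1.8]
opening: 0.495
gripper_force: 20.0
```

>>> move_arm([
  [0,0,0.02,0,0,0,0.2],
  [0,0,0.02,0,0,0,0.2],
  [0,0,0.01,0,0,0,0.2],
  [0,0,0,0,0,0,0.2],
])

```text
clock: 32.1
eef_pos: [432.0, 292.9, 50.2]
ee_rot: [[-0.0, 1.0, 0.0], [1.0, 0.0, 0.0], [0.0, 0.0, -1.0]]
contact_force: [-1.0, 0.8, 4.7]
opening: 0.491
gripper_force: 20.0
```

>>> move_arm([
  [0,0,0,0,0,0,0.55],
  [0,0,0,0,0,0,0.65],
  [0,0,0,0,0,0,0.8],
  [0,0,0,0,0,0,0.95],
  [0,0,0,0,0,0,1],
  [0,0,0,0,0,0,1],
])

```text
clock: 32.7
eef_pos: [431.9, 292.8, 49.7]
ee_rot: [[-0.0, 1.0, -0.0], [1.0, 0.0, 0.0], [0.0, -0.0, -1.0]]
contact_force: [0.5, 0.2, -0.1]
opening: 0.978
gripper_force: 0.0
```

>>> move_arm([
  [0,0,-0.5,0,0,0,1],
  [0,0,-0.9,0,0,0,1],
  [0,0,-0.9,0,0,0,1],
  [0,0,-0.9,0,0,0,1],
  [0,0,-0.8,0,0,0,1],
  [0,0,-0.5,0,0,0,1],
  [0,0,0,0,0,0,1],
])

```text
clock: 33.4
eef_pos: [433.4, 293.7, 232.4]
ee_rot: [[0.0, 1.0, 0.005], [1.0, -0.0, 0.004], [0.004, 0.005, -1.0]]
contact_force: [0.2, 0.3, 0.4]
opening: 1.0
gripper_force: 0.0
```

>>> move_arm([
  [-0.95,0.02,0,0,0,0,1],
  [-0.95,0.02,0,0,0,0,1],
  [-0.95,0.02,0,0,0,0,1],
  [-0.95,0.02,0,0,0,0,1],
  [-0.95,0.02,0,0,0,0,1],
  [-0.95,0.02,0,0,0,0,1],
  [-0.95,0.02,0,0,0,0,1],
  [-0.95,0.02,0,0,0,0,1],
])

```text
clock: 34.2
eef_pos: [437.5, -12.7, 228.8]
ee_rot: [[-0.0, 1.0, -0.002], [1.0, 0.0, 0.0], [0.0, -0.002, -1.0]]
contact_force: [0.8, 0.9, 0.5]
opening: 1.0
gripper_force: 0.0
```

>>> move_arm([
  [-0.95,0.02,0,0,0,0,1],
  [-0.95,0.02,0,0,0,0,1],
  [-0.95,0.02,0,0,0,0,1],
  [-0.95,0.02,0,0,0,0,1],
  [-0.95,0.02,0,0,0,0,1],
  [-0.95,0.02,0,0,0,0,1],
  [-0.95,0.02,0,0,0,0,1],
])

```text
clock: 34.9
eef_pos: [443.2, -278.4, 228.5]
ee_rot: [[-0.0, 1.0, -0.002], [1.0, 0.0, 0.001], [0.001, -0.002, -1.0]]
contact_force: [0.5, 0.4, -0.1]
opening: 1.001
gripper_force: 0.0
```

>>> move_arm([
  [0,0,0,0,0,0,1],
  [0,0,0,0,0,0,1],
  [0,0,0,0,0,0,1],
])

```text
clock: 35.2
eef_pos: [443.8, -275.4, 228.9]
ee_rot: [[-0.002, 1.0, -0.001], [1.0, 0.002, 0.002], [0.002, -0.001, -1.0]]
contact_force: [-0.5, 0.0, -0.2]
opening: 1.0
gripper_force: 0.0
```

```bash
python3 - <<'E'
from h import *
im=bot.snapshot("wrist")[:,:,::-1].copy(); cv2.imwrite("pics/w5.png",im)
print(bot.read_state()["eef_pos"])
E
```

```text
[ 443.99235592 -275.25389205  229.1494678 ]
```

View pics/w5.png

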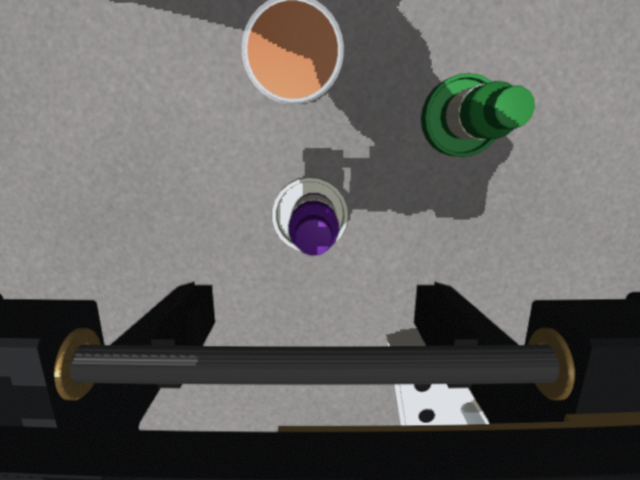

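The violet cap is at (314,236) in the spare stand, about 4 mm to −y of the tool. I shift by that and grip.

>>> move_arm([
  [-0.1,0,0.95,0,0,0,1],
  [0,0,0.95,0,0,0,1],
  [0,0,0.95,0,0,0,1],
  [0,0,0.8,0,0,0,1],
  [0,0,0.5,0,0,0,1],
  [0,0,0.33,0,0,0,1],
  [0,0,0,0,0,0,1],
  [0,0,0,0,0,0,1],
])

```text
clock: 36.05
eef_pos: [444.5, -280.9, 51.1]
ee_rot: [[-0.001, 1.0, 0.001], [1.0, 0.001, -0.0], [-0.0, 0.001, -1.0]]
contact_force: [0.4, 0.3, -0.6]
opening: 1.003
gripper_force: 0.0
```

>>> move_arm([
  [0,0,0,0,0,0,0.8],
  [0,0,0,0,0,0,0.6],
  [0,0,0,0,0,0,0.5],
  [0,0,0,0,0,0,0.4],
  [0,0,0,0,0,0,0.3],
  [0,0,0,0,0,0,0.2],
  [0,0,0,0,0,0,0.2],
  [0,0,0,0,0,0,0.2],
], grip_force=20)

```text
clock: 36.85
eef_pos: [443.9, -281.2, 50.5]
ee_rot: [[0.0, 1.0, -0.0], [1.0, -0.0, 0.0], [0.0, -0.0, -1.0]]
contact_force: [0.2, -0.9, 2.5]
opening: 0.494
gripper_force: 19.9
```

>>> move_arm([
  [0,0,-0.25,0,0,0,0.2],
  [0,0,-0.6,0,0,0,0.2],
  [0,0,-0.7,0,0,0,0.2],
  [0,0,-0.7,0,0,0,0.2],
  [0,0,-0.7,0,0,0,0.2],
  [0,0,-0.3,0,0,0,0.2],
  [0,0,0,0,0,0,0.2],
])

```text
clock: 37.55
eef_pos: [444.8, -281.7, 182.1]
ee_rot: [[0.0, 1.0, 0.003], [1.0, -0.0, -0.002], [-0.002, 0.003, -1.0]]
contact_force: [0.6, -0.2, -1.3]
opening: 0.492
gripper_force: 19.9
```

>>> move_arm([
  [0.3,0,0,0,0,0,0.2],
  [0.7,0.02,0,0,0,0,0.2],
  [0.9,0.02,0,0,0,0,0.2],
  [0.9,0.02,0,0,0,0,0.2],
  [0.9,0,0,0,0,0,0.2],
  [0.9,0,0,0,0,0,0.2],
  [0.9,0,0,0,0,0,0.2],
  [0.7,0,0,0,0,0,0.2],
])

```text
clock: 38.35
eef_pos: [444.6, -29.9, 179.1]
ee_rot: [[-0.003, 1.0, -0.004], [1.0, 0.003, 0.001], [0.001, -0.004, -1.0]]
contact_force: [1.0, -0.2, -1.4]
opening: 0.49
gripper_force: 19.9
```

>>> move_arm([
  [0.5,0,0,0,0,0,0.2],
  [0.3,0,0,0,0,0,0.2],
  [0.15,0,0,0,0,0,0.2],
  [0,0,0,0,0,0,0.2],
  [0,0,0,0,0,0,0.2],
])

```text
clock: 38.85
eef_pos: [446.2, 3.8, 180.3]
ee_rot: [[0.001, 1.0, -0.001], [1.0, -0.001, -0.001], [-0.001, -0.001, -1.0]]
contact_force: [-0.2, -0.2, -0.8]
opening: 0.489
gripper_force: 19.9
```

>>> move_arm([
  [0.02,0,0.3,0,0,0,0.2],
  [0,0,0.6,0,0,0,0.2],
  [0,0,0.7,0,0,0,0.2],
  [0,0,0.7,0,0,0,0.2],
  [0,0,0.5,0,0,0,0.2],
  [0,0,0.25,0,0,0,0.2],
  [0,0,0.1,0,0,0,0.2],
  [0,0,0,0,0,0,0.2],
])

```text
clock: 39.65
eef_pos: [446.5, 5.0, 54.6]
ee_rot: [[0.001, 1.0, 0.0], [1.0, -0.001, -0.0], [-0.0, 0.0, -1.0]]
contact_force: [0.5, 0.2, -1.6]
opening: 0.491
gripper_force: 19.9
```

>>> move_arm([
  [0,0,0.03,0,0,0,0.2],
  [0,0,0.03,0,0,0,0.2],
  [0,0,0,0,0,0,0.2],
  [0,0,0,0,0,0,0.2],
])

```text
clock: 40.05
eef_pos: [446.6, 5.7, 52.5]
ee_rot: [[-0.0, 1.0, 0.001], [1.0, 0.0, 0.0], [0.0, 0.001, -1.0]]
contact_force: [-0.8, 0.8, -1.6]
opening: 0.492
gripper_force: 19.9
```

>>> move_arm([
  [0,0,0.02,0,0,0,0.2],
  [0,0,0.02,0,0,0,0.2],
  [0,0,0.01,0,0,0,0.2],
  [0,0,0,0,0,0,0.2],
])

```text
clock: 40.45
eef_pos: [446.4, 5.6, 50.5]
ee_rot: [[-0.0, 1.0, 0.0], [1.0, 0.0, 0.0], [0.0, 0.0, -1.0]]
contact_force: [0.7, 0.8, 5.2]
opening: 0.489
gripper_force: 19.9
```

>>> move_arm([
  [0,0,0,0,0,0,0.55],
  [0,0,0,0,0,0,0.65],
  [0,0,0,0,0,0,0.8],
  [0,0,0,0,0,0,0.95],
  [0,0,0,0,0,0,1],
  [0,0,0,0,0,0,1],
])

```text
clock: 41.05
eef_pos: [446.4, 5.6, 50.0]
ee_rot: [[-0.0, 1.0, -0.0], [1.0, 0.0, 0.0], [0.0, -0.0, -1.0]]
contact_force: [0.7, 0.1, -0.1]
opening: 0.973
gripper_force: 0.0
```

>>> move_arm([
  [0,0,-0.5,0,0,0,1],
  [0,0,-0.9,0,0,0,1],
  [0,0,-0.9,0,0,0,1],
  [0,0,-0.9,0,0,0,1],
  [0,0,-0.8,0,0,0,1],
  [0,0,-0.5,0,0,0,1],
  [0,0,0,0,0,0,1],
])

```text
clock: 41.75
eef_pos: [447.8, 5.6, 232.4]
ee_rot: [[0.0, 1.0, 0.006], [1.0, -0.0, 0.001], [0.001, 0.006, -1.0]]
contact_force: [-0.1, -0.7, 0.5]
opening: 0.999
gripper_force: 0.0
```

>>> move_arm([
  [-0.95,0,0,0,0,0,1],
  [-0.95,0,0,0,0,0,1],
  [-0.95,0,0,0,0,0,1],
  [-0.95,0,0,0,0,0,1],
  [-0.95,0,0,0,0,0,1],
  [-0.95,0,0,0,0,0,1],
  [-0.95,0,0,0,0,0,1],
  [0,0,0,0,0,0,1],
])

```text
clock: 42.55
eef_pos: [444.7, -266.5, 228.9]
ee_rot: [[0.009, 1.0, -0.001], [1.0, -0.009, -0.003], [-0.003, -0.001, -1.0]]
contact_force: [-0.0, 1.0, 0.3]
opening: 1.002
gripper_force: 0.0
```

```bash
python3 - <<'E'
from h import *
a=bot.snapshot("top")[:,:,::-1]; b=bot.snapshot("scene")[:,:,::-1]
cv2.imwrite("pics/top6.png",a); cv2.imwrite("pics/s6.png",b)
cv2.imwrite("pics/c6.png",np.vstack([cv2.resize(a[120:345,90:510],(560,300)),cv2.resize(b[150:345,136:500],(560,300))]))
d=cv2.absdiff(a,cv2.imread("pics/top0.png"))[130:195,255:345]; print("rack diff",d.mean())
E
```

```text
rack diff 13.864786324786325
```

View pics/c6.png

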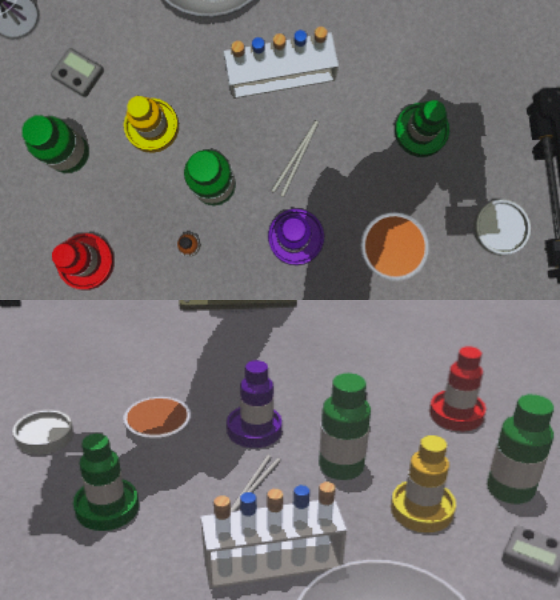

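All four bottles stand upright in the stand of their own colour. The spare is empty at (500,227) in the crop. The rack is unmoved: its first cap is still at about (269,155) in the top picture.

```bash
python3 -c "
from station import bot
print(bot.sign_off())"
```

```text
the job is handed in; nothing more can be done
None
```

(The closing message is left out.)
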